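# Hold the loupe in focus over the carved rosette

## Task

Free the loupe from its wooden stand: draw the locking pin up out of the loupe's eye and park it upright in the open side notch of the same stand, head flange resting on the wood. Then lift the loupe out by its handle, carry it level, and hold it still and level over the centre of the carved rosette with the lens at the height of the steel pointer on the gauge rod. Finish while still holding it there in the air; do not bump the carving or its gauge, and leave everything else on the bench where it is.

Things in the scene. Friction and masses are not known exactly. Their poses are not given: they have to be found in the camera images.
- stand: Fixed wooden stand. Origin on the bench under the handle's middle; x from pin end to lens end, z up. Base plate x -100 to 50, y -40 to 70, 12 high. Pin block x -95 to -55, y -30 to 70, top at 60, 10 dia bore at x -75, y 0. Front rest x 28 to 44, top at 60, with two cheeks 8 higher beside the handle. Between the two the handle is free, 48 of air below. Pin out, the loupe lifts straight up.
- notch (a point): Axis of the parked pin, at the level of the pin block's top (stand x -75, y 54, z 60). The notch is a vertical slot in the block, 12 wide in x, 48 deep, from y 44 to its open end at y 70. The pin is lowered in from above until its flange rests on the block.
- pin: Loose steel locking pin, upright, 70 g. Origin on its axis at the underside of its round flange (26 dia, 3 thick), z up. Above: cylindrical head, 18 dia, up to z 34, to grip. Below: shank 8 dia, 40 long. At the start the flange rests on the loupe's eye, 74 above the bench, with the shank through the eye in the bore.
- loupe: Loose loupe, about 120 g, level on the stand. Origin at the lens centre, mid thickness (67 above the bench at the start); z up, x away from the handle. Steel-rimmed lens 76 dia, 10 thick. Straight flat-sided wooden handle 16 wide, 14 high, x -36 to -142; then a steel eye 30 x 30 x 14 centred at x -155, hole 13. All centred on z 0. It balances at about x -75.
- fixture: Fixed plywood board 200 x 150 x 20 with the carved panel and gauge. Origin on the bench under the rosette's centre; x points to the gauge rod. Panel 100 x 100, top at 42; wooden dogs 16 dia at y +-60, 36 high. Gauge rod: steel, 10 dia, at x 105, y 0, up to 210. On it a steel collar (24 dia, 16 high) with a pointer towards the rosette.
- rosette (a point): Centre of the carved rosette, on top of its middle boss, 52 above the bench.
- focal_mark (a point): Tip of the pointer (4 thick) on the gauge collar, 70 mm beside the rosette's axis, 110 to 160 above the bench: the focal height at which the loupe's lens centre (mid thickness) is to be held. Its collar is held by friction: do not move it.
- gouge_a: Bystander: carving gouge, 215 long, 22 wide and high, lying between the stand and the fixture. Origin under its ferrule, blade to x.
- gouge_b: Bystander: a second gouge of the same kind, lying on the far side. Origin under its ferrule, blade to x.
- foot: Bystander: carved wooden foot on a board 110 x 200, about 160 high. Origin under the board.
- bottle: Bystander: green glass bottle, 62 dia, 190 high. Origin under it.
- mallet: Bystander: wooden mallet lying down, head 105 long, 75 dia, handle 130 long to -x. Origin under the head.
- blank: Bystander: uncarved square wooden blank 90 x 90 x 28. Origin under it.
- brush: Bystander: dusting brush lying down, handle to -x. Origin under it.
Mind the look-alikes: they are no part of the job. Of the things that look like the loupe, the smaller one is meant.

How it is judged:
On the way, in this order (a step that is already met when the one before it is completed fails the run):
1. the pin stands parked in the side notch, flange on the block, let go (horizontal distance between pin and notch below 0.013 m and z of pin in the frame of stand between 0.055 and 0.0645 m and angle between pin's own z axis and vertical below 0.15 rad and contact force between pin and the fingers below 0.1 N), for 0.2 s.
2. the loupe is lifted clear of its stand (height (world z) of loupe above 0.087 m and contact force between loupe and stand below 0.05 N and contact force between loupe and the fingers above 0.5 N), for 0.1 s.
At the end, for the whole second after the job is handed in: Gripper alone holds the loupe, still: lens centre within 15 mm of the rosette axis and 8 mm of the pointer height, tilt under 0.12 rad. Pin in the notch (axis within 13 mm of the notch point, tilt under 0.15 rad), flange within 5 mm of the block top (horizontal distance between pin and notch below 0.013 m and z of pin in the frame of stand between 0.055 and 0.0645 m and angle between pin's own z axis and vertical below 0.15 rad and horizontal distance between loupe and rosette below 0.015 m and z of loupe in the frame of focal_mark between -0.008 and 0.008 m and angle between loupe's own z axis and vertical below 0.12 rad and linear speed of loupe below 0.02 m/s and angular speed of loupe below 0.15 rad/s and contact force between loupe and the fingers above 0.5 N and contact force between loupe and fixture below 0.05 N and contact force between loupe and stand below 0.05 N); the arm keeps its last pose, push and grip.
It fails at once if the carving or its gauge is bumped (more than 3 N) (contact force between fixture and anything else above 3 N).
It fails at once if the gauge pointer is shifted more than 6 mm (distance of focal_mark from where it was at the start of the episode above 0.006 m).
It fails at once if the loupe is tipped more than 0.4 rad (angle between loupe's own z axis and vertical above 0.4 rad).
It fails at once if a bystander is moved more than 30 mm (distance of any of gouge_a, gouge_b, foot, bottle, mallet, blank, brush from where it was at the start of the episode above 0.03 m).
It also fails if it takes over 58 s, if anything falls off the work surface, if the arm or the gripper's body presses on something with over 40 N, if the wrist force passes 120 N, or if a joint passes its speed limit or range.

## Robot

A 7-joint arm with a two-finger parallel gripper is mounted at the origin on the work surface. World frame = base frame: x ahead of the robot, y to its left, z up, the work surface at z = 0. Lengths are in m, angles in rad, forces in N, time in s.
With the tool pointing down it reaches from about 0.425 to 0.875 m from the base axis. Payload 4.7 kg.
Tool frame: the origin (TCP) lies at the very end of the fingers, on their centre line; the grasp point (between the pads) lies 19 mm behind it; z points along the fingers, y is the line along which they close (so a half turn about z gives the same grasp; the last joint's range is limited). The gripper opens to 87 mm and grips with 3 to 60 N. Pads are 19 mm wide; open, the fingers measure 117 mm over their backs; the gripper's body (75 mm by 190 mm) begins 51 mm behind the grasp point.
Start: joints at [1.239, 0.321, -0.07, 1.45, 0.023, 1.371, -0.057], TCP at [0.22, -0.612, 0.223] pointing down, gripper open.
Joint ranges: [-2.86, 2.86], [-0.3, 2.09], [-1.38, 1.24], [0.06, 2.45], [-1.56, 4.7], [0.09, 2.05], [-2.69, 2.69]. Speed limits (rad/s): [2.57, 2.57, 3.14, 3.14, 3.14, 3.14, 3.14].

## Interface

Orientations are given as a rotation vector (axis times angle).
In Python, from bench import ctrl gives the robot as it stands.
- The arm moves only by the shell command python3 -m jog 'ROWS' [FORCE]. ROWS is JSON, a list that holds one entry, the list of rows, each a list of 7 numbers: the shift along the tool's x, y, z in mm, then the turn, a rotation vector about the tool's x, y, z in degrees, then the finger opening in mm, from 0 to 87. A call has 1 to 10 rows; each row is the pose to reach, as a shift and turn from the pose commanded when the call began, along the tool's axes at that moment; what a row does not reach only later rows make up. A row lasts 1/10 s, in which the tool goes at most 50 mm and 8.59 degrees, less where a joint would pass 70% of its speed; a pose out of reach is approached as far as the arm can. A call with a gripper value outside its range is refused whole. The fingers move at their own pace and stop on an object; FORCE is the grip in N (left out, the last holds). Time passes only in rows, so rows that repeat a pose let the fingers close. It gives the time, the measured TCP pose, the force, the opening and the grip force at its end, in the units of the state.
- ctrl.get_state(): the state, without advancing time (a new reading comes with each control period).
- ctrl.get_image(name): name is "scene" or "top"; returns a dict with "image" (400x640x3 uint8, red, green, blue), "depth" (400x640 float32, m along the optical axis (not along the pixel's ray), 0 where there is no reading), "fov_y" (degrees; the focal length in pixels is half the picture's height over the tangent of half this angle, whatever the lens; pixels are square), "cx", "cy" (the principal point, pixels), "rvec" (rotation vector, rad) and "tvec" (3), from world to camera coordinates, as OpenCV has them. Camera axes: x right, y down, z forward; pixel columns grow to the right and rows downward; lengths in m; the calibration is good to about 2 mm. A picture is of the moment at which its call begins.
- ctrl.close_job(): hands the job in; it is judged then, once.
The state is a dict: "time": time; "joint_positions": joint angles; "qd": joint speeds; "joint_torque": joint torques, N m; "position": TCP position; "tool_rot": TCP orientation; "ft_force": force on the tool from outside, world axes, zero at the start; "torque": the same for the moment, N m; "grip_width": opening from 0.0 (shut) to 1.0 (fully open); "grip_force": force on a finger pad.
Only numpy, scipy, OpenCV 4.12 (cv2) and the standard library are available. Lean on these libraries where they do the work, as an engineer would, in place of code of your own. Each camera call takes 0.05 s, during which the arm holds its last target. There are 200 camera calls.

## Working session

There is one attempt and no reset: what is moved stays moved. The work goes in short steps, Python scripts to look and compute and a shell command to move; the robot and the scene stay as the last step left them, time stands still between calls to the robot, and variables do not carry over. Pictures are saved under pics/ and viewed, at most 10 in all, crops included, and the job is handed in when it is done.

```bash
mkdir -p pics; cat > h.py <<'E'
import numpy as np,cv2
from bench import ctrl
def grab(n):
    d=ctrl.get_image(n); np.savez('pics/%s.npz'%n,**d); return d
def load(n): return dict(np.load('pics/%s.npz'%n))
def cloud(d):
    h,w=d['depth'].shape; f=h/2/np.tan(np.radians(d['fov_y'])/2)
    u,v=np.meshgrid(np.arange(w),np.arange(h)); z=d['depth']
    P=np.stack([(u-d['cx'])/f*z,(v-d['cy'])/f*z,z],-1)
    R=cv2.Rodrigues(np.array(d['rvec'],float))[0]
    return (P-np.array(d['tvec']).reshape(3))@R
E
python3 - <<'E'
from h import *
print(ctrl.get_state())
for n in('scene','top'):
    d=grab(n); cv2.imwrite(f'pics/{n}0.png',d['image'][...,::-1]); print(n,d['fov_y'],d['cx'],d['cy'],d['rvec'],d['tvec'])
E
```

```text
{'time': 0.0, 'joint_positions': array([ 1.23907095,  0.32183648, -0.0700772 ,  1.45171077,  0.02257233,
        1.37082733, -0.05687053]), 'qd': array([-0.00021145, -0.00042191,  0.00059438,  0.00016249, -0.00019723,
       -0.00062235, -0.00051277]), 'joint_torque': array([-2.45021447e-04, -4.91285133e+01, -4.04187161e-01, -3.12530851e+01,
       -6.40695216e-02,  4.37557453e-02,  1.82603908e-04]), 'position': array([ 0.22009151, -0.61098382,  0.22143476]), 'tool_rot': array([-3.09280981e+00, -5.40257140e-01,  6.57936234e-04]), 'ft_force': array([-0.56559419, -0.01313707,  0.07976867]), 'torque': array([-0.01242748, -0.02459942,  0.01541927]), 'grip_force': 0.0, 'grip_width': 1.0005734324913498}
scene 50.15606562785819 322.93140744541836 196.77922776619334 [ 1.65498257  1.66159746 -0.82513274] [ 0.03020025 -0.24678774  1.73010748]
top 51.64482654895171 316.4708875271229 201.6413112632137 [ 2.11741606 -2.1507894   0.12688121] [0.00191991 0.54491761 1.32464322]
```

View pics/top0.png

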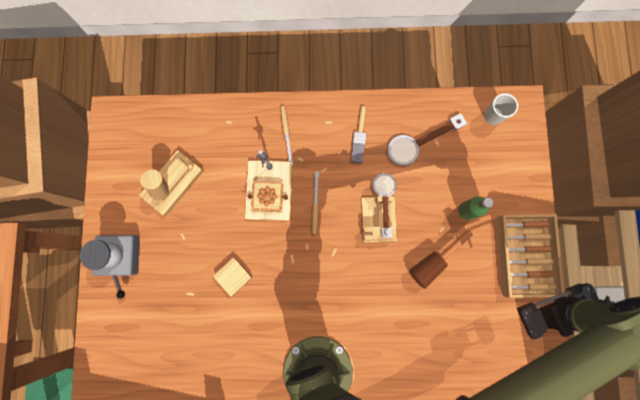

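View pics/scene0.png

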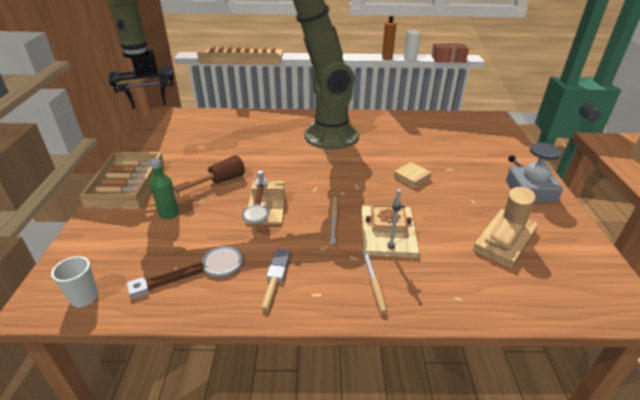

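The top view shows two loupe-like things: a large one lying free at (403,150) to (458,121), and a small one in the stand at (384,185) with its pin near (387,232). The smaller one, in the stand, fits the description. I'll confirm that in an enlarged crop and measure it.

```bash
python3 - <<'E'
from h import *
d=load('top'); im=d['image'][...,::-1]
a=cv2.resize(im[160:250,345:415],None,fx=5.7,fy=5.7,interpolation=cv2.INTER_CUBIC)
b=cv2.resize(im[145:235,235:305],None,fx=5.7,fy=5.7,interpolation=cv2.INTER_CUBIC)
cv2.imwrite('pics/crop1.png',np.hstack([a,b])[:600,:800])
for n in('top','scene'):
    d=load(n);P=cloud(d).reshape(-1,3); P=P[np.isfinite(P).all(1)&(d['depth'].ravel()>0)]
    bench=P[(abs(P[:,2])<.02)&(P[:,0]>.3)&(P[:,0]<.8)]; print(n,'bench z',np.median(bench[:,2]))
    S=P[(P[:,0]>.33)&(P[:,0]<.7)&(P[:,1]<-.08)&(P[:,1]>-.3)]
    def st(t,Q): 
        if len(Q): print(t,len(Q),Q.mean(0).round(4),Q.min(0).round(3),Q.max(0).round(3))
    st('pinhead',S[(S[:,2]>.098)&(S[:,2]<.13)])
    st('z>.05',S[(S[:,2]>.052)&(S[:,2]<.09)])
    st('base',S[(S[:,2]>.007)&(S[:,2]<.02)])
    F=P[(P[:,0]>.3)&(P[:,0]<.85)&(P[:,1]>.03)&(P[:,1]<.25)]
    st('rod>.17',F[(F[:,2]>.17)&(F[:,2]<.25)])
    st('80-165',F[(F[:,2]>.08)&(F[:,2]<.165)])
    st('panel',F[(F[:,2]>.037)&(F[:,2]<.047)])
    st('board',F[(F[:,2]>.016)&(F[:,2]<.024)])
    st('dogs etc',F[(F[:,2]>.047)&(F[:,2]<.06)])
E
```

```text
top bench z -0.00019554691931258797
pinhead 30 [ 0.4376 -0.2269  0.1066] [ 0.43  -0.234  0.099] [ 0.446 -0.219  0.112]
z>.05 1016 [ 0.5233 -0.2199  0.0674] [ 0.418 -0.265  0.053] [ 0.631 -0.158  0.09 ]
base 965 [ 0.5259 -0.2081  0.0122] [ 0.337 -0.299  0.007] [ 0.7   -0.087  0.02 ]
rod>.17 25 [0.6703 0.152  0.1952] [0.662 0.148 0.17 ] [0.677 0.16  0.214]
80-165 53 [0.6609 0.1538 0.1456] [0.638 0.143 0.081] [0.676 0.174 0.165]
panel 717 [0.5675 0.1569 0.0424] [0.515 0.094 0.037] [0.668 0.221 0.047]
board 1387 [0.6084 0.1507 0.0197] [0.302 0.078 0.016] [0.85  0.248 0.024]
dogs etc 162 [0.5679 0.1564 0.0493] [0.518 0.11  0.047] [0.675 0.206 0.056]
scene bench z 0.0035835624961642215
pinhead 39 [ 0.4396 -0.2268  0.1067] [ 0.428 -0.235  0.098] [ 0.448 -0.219  0.113]
z>.05 875 [ 0.5263 -0.2181  0.0705] [ 0.415 -0.264  0.052] [ 0.631 -0.157  0.09 ]
base 662 [ 0.5401 -0.1987  0.0146] [ 0.333 -0.3    0.007] [ 0.7   -0.081  0.02 ]
rod>.17 83 [0.6741 0.1531 0.1891] [0.66  0.143 0.17 ] [0.683 0.163 0.215]
80-165 117 [0.675  0.1539 0.1293] [0.636 0.142 0.08 ] [0.684 0.174 0.165]
panel 410 [0.5804 0.1521 0.0439] [0.513 0.092 0.037] [0.679 0.226 0.047]
board 1139 [0.6537 0.1462 0.0217] [0.304 0.075 0.016] [0.849 0.25  0.024]
dogs etc 351 [0.5755 0.1552 0.0502] [0.514 0.108 0.047] [0.678 0.209 0.058]
```

View pics/crop1.png

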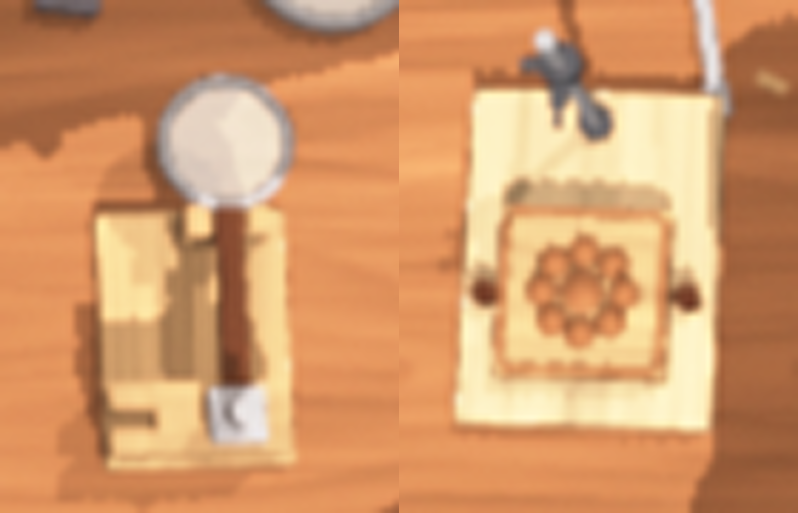

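The crop confirms it: the small loupe sits in the stand at about (385,185), with the pin in its eye. The notch opens to the left at about (368,233), and the rosette boss is near (337,196). Next I fit the frames.

```bash
python3 - <<'E'
from h import *
def ray(d,u,v,z):
    f=d['image'].shape[0]/2/np.tan(np.radians(d['fov_y'])/2)
    R=cv2.Rodrigues(np.array(d['rvec'],float))[0]; C=-R.T@np.array(d['tvec']).reshape(3)
    r=R.T@np.array([(u-d['cx'])/f,(v-d['cy'])/f,1]); return C+r*(z-C[2])/r[2]
d=load('top')
def crop(x,y,z,u0=345,v0=160): return ray(d,(x+.5)/5.7-.5+u0,(y+.5)/5.7-.5+v0,z).round(4)
print('lens',crop(226,141,.072),'eye',crop(239,413,.074),'notch closed end',crop(157,418,.06),'notch open',crop(105,416,.06))
print('rosette',crop(581-399,292,.052,235,145))
for n in('top','scene'):
    d2=load(n);C=cloud(d2); P=C.reshape(-1,3); I=d2['image'].reshape(-1,3).astype(int)
    def rect(t,m):
        r=cv2.minAreaRect((P[m][:,:2]*1000).astype(np.float32)); print(n,t,m.sum(),np.round(r[0],1),np.round(r[1],1),round(r[2],1),P[m].mean(0).round(4))
    x,y,z=P.T
    rect('blocktop',(x>.4)&(x<.48)&(y>-.29)&(y<-.13)&(z>.056)&(z<.064))
    lens=(x>.553)&(x<.66)&(y>-.29)&(y<-.16)&(z>.058)&(z<.082); rect('lens',lens)
    rect('handle',(x>.46)&(x<.545)&(y>-.29)&(y<-.16)&(z>.070)&(z<.08))
    rect('panel',(x>.5)&(x<.63)&(y>.09)&(y<.22)&(z>.038)&(z<.06))
    rect('board',(x>.46)&(x<.7)&(y>.06)&(y<.25)&(z>.014)&(z<.026))
    r=(x>.55)&(x<.72)&(y>.1)&(y<.25)&(z>.09)&(z<.25)
    Q=P[r]; Q=Q[np.argsort(Q[:,2])]
    for lo in np.arange(.09,.22,.006):
        q=Q[(Q[:,2]>=lo)&(Q[:,2]<lo+.006)]
        if len(q): print(round(lo,3),len(q),'x',q[:,0].min().round(4),q[:,0].max().round(4),'y',q[:,1].min().round(4),q[:,1].max().round(4))
E
```

```text
lens [ 0.5927 -0.2269  0.072 ] eye [ 0.4386 -0.2281  0.074 ] notch closed end [ 0.4375 -0.1841  0.06  ] notch open [ 0.4391 -0.155   0.06  ]
rosette [0.5653 0.1571 0.052 ]
top blocktop 237 [ 436.9 -207.9] [99.9 38.9] 89.0 [ 0.4369 -0.2022  0.0599]
top lens 459 [ 592.2 -226.4] [76.9 76.5] 86.2 [ 0.5921 -0.2268  0.0694]
top handle 129 [ 503.9 -227.8] [25.2 86.3] 81.3 [ 0.5029 -0.2274  0.0737]
top panel 844 [567.2 152.6] [110.5  99.9] 86.6 [0.5667 0.1567 0.0438]
top board 1506 [593.2 156.1] [151.8 201.4] 87.4 [0.6001 0.1531 0.0195]
0.09 1 x 0.6693 0.6693 y 0.1564 0.1564
0.096 1 x 0.667 0.667 y 0.1518 0.1518
0.102 3 x 0.6689 0.6726 y 0.1481 0.151
0.108 1 x 0.6685 0.6685 y 0.1539 0.1539
0.114 1 x 0.6695 0.6695 y 0.1495 0.1495
0.12 2 x 0.6675 0.671 y 0.1485 0.1514
0.15 4 x 0.639 0.6671 y 0.1443 0.1566
0.156 23 x 0.6379 0.6758 y 0.1468 0.174
0.162 32 x 0.6428 0.6792 y 0.1422 0.1702
0.168 8 x 0.6623 0.6817 y 0.1478 0.1634
0.174 2 x 0.6669 0.6678 y 0.1502 0.1526
0.18 2 x 0.6692 0.6745 y 0.1487 0.1492
0.186 4 x 0.6672 0.6709 y 0.1483 0.1541
0.192 1 x 0.6694 0.6694 y 0.1563 0.1563
0.198 2 x 0.6
[... 604 characters left out ...]
.6717 0.6785 y 0.1491 0.1567
0.114 6 x 0.6722 0.678 y 0.1487 0.1559
0.12 7 x 0.6734 0.6771 y 0.1501 0.1579
0.126 7 x 0.6703 0.677 y 0.1495 0.1573
0.132 7 x 0.6694 0.6779 y 0.149 0.1568
0.138 7 x 0.6716 0.6797 y 0.1488 0.1588
0.144 7 x 0.6733 0.6778 y 0.1501 0.1581
0.15 3 x 0.6729 0.6823 y 0.1439 0.1651
0.156 21 x 0.6728 0.682 y 0.1416 0.1716
0.162 33 x 0.636 0.684 y 0.143 0.174
0.168 33 x 0.6604 0.6828 y 0.1426 0.1634
0.174 8 x 0.6722 0.6789 y 0.1497 0.1574
0.18 10 x 0.6697 0.6776 y 0.149 0.1565
0.186 6 x 0.6729 0.6776 y 0.1503 0.1584
0.192 8 x 0.6726 0.6769 y 0.1502 0.1575
0.198 8 x 0.6707 0.6758 y 0.1495 0.1571
0.204 7 x 0.6673 0.6791 y 0.1489 0.1561
0.21 13 x 0.6667 0.6776 y 0.1501 0.1585
```

```bash
cat >> h.py <<'E'
from scipy.spatial.transform import Rotation as Ro
def go(x,y,z,yaw=0):
    s=ctrl.get_state(); R=Ro.from_rotvec(s['tool_rot']); T=Ro.from_euler('z',yaw,degrees=True)*Ro.from_rotvec([np.pi,0,0])
    print('t',round(s['time'],2),'pos',s['position'].round(4),'shift mm',(R.inv().apply(np.array([x,y,z])-s['position'])*1000).round(1),'turn',np.degrees((R.inv()*T).as_rotvec()).round(1),'F',s['ft_force'].round(1),'w',round(s['grip_width']*87,1),s['grip_force'])
E
python3 - <<'E'
from h import *
for n in('top','scene'):
    d=load(n);P=cloud(d);x,y,z=P.reshape(-1,3).T
    m=(x>.63)&(x<.66)&(y>.14)&(y<.19)&(z>.09)&(z<.2); print(n,P.reshape(-1,3)[m].round(4).tolist())
go(.4375,-.2272,.17)
E
```

```text
top [[0.6599, 0.159, 0.157], [0.6586, 0.1552, 0.1617], [0.6592, 0.1525, 0.159], [0.6591, 0.1494, 0.1591], [0.6543, 0.1574, 0.1666], [0.6568, 0.156, 0.1563], [0.656, 0.1524, 0.1594], [0.6558, 0.1493, 0.16], [0.6536, 0.159, 0.1569], [0.6526, 0.1552, 0.1609], [0.6531, 0.1525, 0.1586], [0.6535, 0.1498, 0.1567], [0.6498, 0.1585, 0.1594], [0.6491, 0.155, 0.162], [0.649, 0.1519, 0.1624], [0.6505, 0.1499, 0.1558], [0.6477, 0.1562, 0.1549], [0.6462, 0.1521, 0.1611], [0.6428, 0.155, 0.1623], [0.643, 0.1521, 0.1612], [0.6406, 0.1556, 0.1585], [0.6405, 0.1524, 0.1587], [0.639, 0.1566, 0.1519], [0.6379, 0.1528, 0.1563]]
scene [[0.636, 0.1535, 0.1649], [0.6441, 0.1521, 0.1677], [0.6404, 0.1555, 0.1649], [0.6455, 0.1521, 0.1654], [0.6495, 0.1516, 0.1652]]
t 0.1 pos [ 0.2201 -0.6111  0.2216] shift mm [ 334.7 -287.4   52. ] turn [-0.1  0.  19.8] F [0.5 0.5 0.5] w 87.0 0.0
```

```bash
python3 -m jog '[[[335,-287,0,0,0,19.8,60],[335,-287,0,0,0,19.8,60],[335,-287,0,0,0,19.8,60],[335,-287,0,0,0,19.8,60],[335,-287,0,0,0,19.8,60],[335,-287,20,0,0,19.8,60],[335,-287,40,0,0,19.8,60],[335,-287,52,0,0,19.8,60],[335,-287,52,0,0,19.8,60],[335,-287,52,0,0,19.8,60]]]' 20; python3 -c "
from h import *
go(.4375,-.2272,.15)"
```

```text
time: 1.1
position: [0.4399, -0.22, 0.1682]
tool_rot: [-3.137, -0.018, 0.004]
ft_force: [0.6, -0.8, 1.0]
grip_width: 0.686
grip_force: 0.0
t 1.1 pos [ 0.4399 -0.22    0.1682] shift mm [-2.4  7.3 18.2] turn [-0.3  0.1  0.7] F [ 0.6 -0.8  1. ] w 59.7 0.0
```

```bash
python3 -m jog '[[[0,0,0,0,0,0,60],[0,0,0,0,0,0,60],[0,0,0,0,0,0,60]]]' >/dev/null; python3 - <<'E'
from h import *
d=grab('top'); im=d['image'][...,::-1]
cv2.imwrite('pics/crop2.png',cv2.resize(im[170:260,345:425],None,fx=5.5,fy=5.5,interpolation=cv2.INTER_CUBIC))
go(.4375,-.2272,.115)
E
```

```text
t 1.45 pos [ 0.4377 -0.2296  0.1709] shift mm [-0.2 -2.4 55.9] turn [ 0.  -0.  -0.2] F [0.3 0.4 0.3] w 59.8 0.0
```

```bash
python3 -m jog '[[[0,-2,40,0,0,0,50],[0,-2,70,0,0,0,50],[0,-2,87,0,0,0,50],[0,-2,87,0,0,0,50],[0,-2,87,0,0,0,0],[0,-2,87,0,0,0,0],[0,-2,87,0,0,0,0],[0,-2,87,0,0,0,0],[0,-2,87,0,0,0,0],[0,-2,87,0,0,0,0]]]' 20;python3 -c "
from h import *
go(.4375,-.2272,.134)"
```

```text
time: 2.45
position: [0.4385, -0.2262, 0.0841]
tool_rot: [3.141, 0.0, 0.001]
ft_force: [0.1, -0.6, 3.3]
grip_width: 0.201
grip_force: 20.0
t 2.45 pos [ 0.4385 -0.2262  0.0841] shift mm [ -1.    1.  -49.9] turn [ 0. -0.  0.] F [ 0.1 -0.6  3.3] w 17.5 19.999867994338274
```

```bash
python3 -m jog '[[[0,0,-15,0,0,0,0],[0,0,-35,0,0,0,0],[0,0,-56,0,0,0,0],[0,0,-56,0,0,0,0],[0,-15,-56,0,0,0,0],[0,-35,-56,0,0,0,0],[0,-54,-56,0,0,0,0],[0,-54,-56,0,0,0,0],[0,-54,-56,0,0,0,0],[0,-54,-56,0,0,0,0]]]';python3 -c "
from h import *
for n in('scene','top'):
    d=grab(n);P=cloud(d).reshape(-1,3);x,y,z=P.T
    def st(t,m):
        if m.sum(): print(n,t,m.sum(),P[m].mean(0).round(4),P[m].min(0).round(3),P[m].max(0).round(3))
    st('shank',(x>.41)&(x<.47)&(y>-.2)&(y<-.14)&(z>.088)&(z<.118))
    st('eye',(x>.415)&(x<.46)&(y>-.25)&(y<-.205)&(z>.066)&(z<.08))
    if n=='scene': cv2.imwrite('pics/scene2.png',cv2.resize(d['image'][155:245,210:320,::-1],None,fx=6,fy=6,interpolation=cv2.INTER_CUBIC))
go(.4375,-.1732,.074)"
```

```text
time: 3.45
position: [0.4377, -0.1724, 0.1389]
tool_rot: [3.142, -0.001, -0.001]
ft_force: [0.6, -0.3, -1.5]
grip_width: 0.204
grip_force: 20.0
scene shank 13 [ 0.4372 -0.1722  0.106 ] [ 0.435 -0.176  0.097] [ 0.44  -0.17   0.118]
scene eye 77 [ 0.4402 -0.2263  0.0756] [ 0.419 -0.245  0.067] [ 0.459 -0.211  0.08 ]
t 3.55 pos [ 0.4379 -0.1727  0.1392] shift mm [-0.3  0.5 65.2] turn [-0.   0.  -0.1] F [0.  0.3 0.1] w 17.2 19.999880036339164
```

View pics/scene2.png

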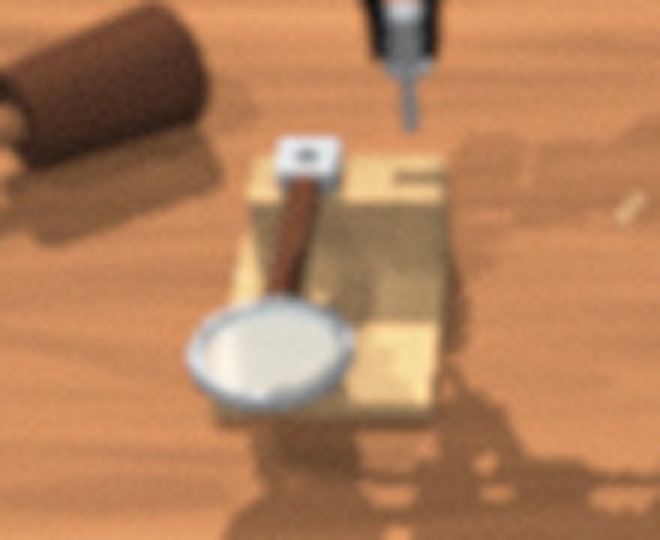

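Pin hangs clear over the notch (tip at crop (410,125), notch at (420,177)), eye empty. I'll lower it part-way and read the force.

```bash
python3 -m jog '[[[0,0,20,0,0,0,0],[0,0,26,0,0,0,0],[0,0,31,0,0,0,0],[0,0,35,0,0,0,0],[0,0,38,0,0,0,0],[0,0,38,0,0,0,0]]]'
```

```text
time: 4.15
position: [0.4381, -0.172, 0.1014]
tool_rot: [-3.142, -0.0, 0.0]
ft_force: [0.2, -0.4, 0.0]
grip_width: 0.196
grip_force: 20.0
```

```bash
python3 -m jog '[[[0,0,12,0,0,0,0],[0,0,22,0,0,0,0],[0,0,28,0,0,0,0],[0,0,31,0,0,0,0],[0,0,31,0,0,0,0]]]'
```

```text
time: 4.65
position: [0.438, -0.1719, 0.0703]
tool_rot: [-3.141, -0.0, 0.001]
ft_force: [1.9, 0.0, 0.0]
grip_width: 0.198
grip_force: 20.0
```

```bash
python3 -m jog '[[[0,0,0,0,0,0,30],[0,0,0,0,0,0,30],[0,0,0,0,0,0,30],[0,0,0,0,0,0,30],[0,0,-20,0,0,0,30],[0,0,-50,0,0,0,30],[0,0,-80,0,0,0,30],[0,0,-80,0,0,0,30]]]'; python3 -c "
from h import *
for n in('scene','top'):
    d=grab(n);P=cloud(d).reshape(-1,3);x,y,z=P.T
    m=(x>.40)&(x<.47)&(y>-.2)&(y<-.14)&(z>.066)&(z<.105)
    if m.sum(): print(n,m.sum(),P[m].mean(0).round(4),P[m].min(0).round(3),P[m].max(0).round(3))
    if n=='scene': cv2.imwrite('pics/scene3.png',cv2.resize(d['image'][155:245,210:320,::-1],None,fx=6,fy=6,interpolation=cv2.INTER_CUBIC))
go(.5175,-.2272,.15)"
```

```text
time: 5.45
position: [0.4411, -0.173, 0.1548]
tool_rot: [3.138, 0.0, 0.011]
ft_force: [0.4, -0.4, 0.8]
grip_width: 0.345
grip_force: 0.0
scene 70 [ 0.4405 -0.1719  0.0832] [ 0.424 -0.192  0.066] [ 0.456 -0.159  0.1  ]
t 5.55 pos [ 0.4385 -0.1722  0.151 ] shift mm [79.  55.   1.2] turn [ 0.1 -0.1  0. ] F [-0.1  0.3  0.3] w 29.6 0.0
```

View pics/scene3.png

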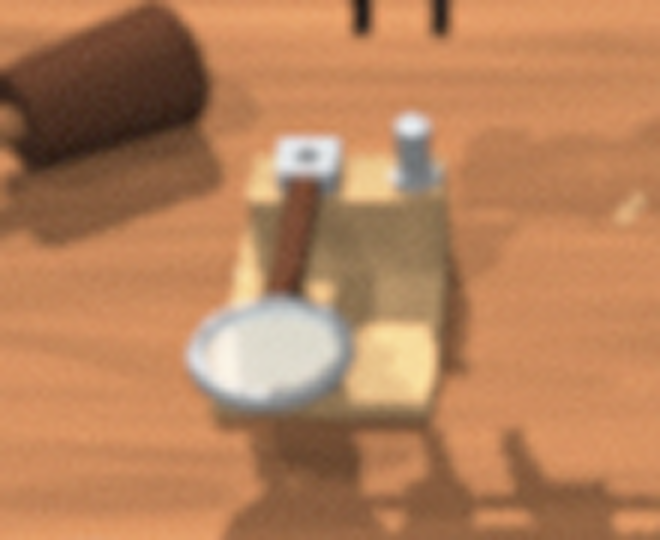

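The pin stands upright in the notch with its flange on the wood (crop (412,180)) and is released. Now the handle.

```bash
python3 -m jog '[[[40,28,0,0,0,0,50],[79,55,0,0,0,0,50],[79,55,0,0,0,0,50],[79,55,0,0,0,0,50],[79,55,0,0,0,0,50]]]'; python3 -c "
from h import *
go(.5175,-.2272,.048)"
```

```text
time: 6.05
position: [0.516, -0.2259, 0.1494]
tool_rot: [-3.14, -0.002, 0.004]
ft_force: [0.3, 0.6, 0.2]
grip_width: 0.569
grip_force: 0.0
t 6.05 pos [ 0.516  -0.2259  0.1494] shift mm [  1.7   1.4 101.4] turn [-0.1  0.1  0.1] F [0.3 0.6 0.2] w 49.5 0.0
```

```bash
python3 -m jog '[[[0,0,40,0,0,0,50],[0,0,75,0,0,0,50],[0,0,102,0,0,0,50],[0,0,102,0,0,0,50],[0,0,102,0,0,0,0],[0,0,102,0,0,0,0],[0,0,102,0,0,0,0],[0,0,102,0,0,0,0],[0,0,102,0,0,0,0],[0,0,102,0,0,0,0]]]' 40
```

```text
time: 7.05
position: [0.5176, -0.2272, 0.0492]
tool_rot: [3.141, 0.001, 0.001]
ft_force: [-0.1, 0.0, 3.2]
grip_width: 0.18
grip_force: 40.0
```

```bash
python3 -m jog '[[[0,0,-5,0,0,0,0],[0,0,-12,0,0,0,0],[0,0,-22,0,0,0,0],[0,0,-37,0,0,0,0],[0,0,-57,0,0,0,0],[0,0,-82,0,0,0,0],[0,0,-107,0,0,0,0],[0,0,-120,0,0,0,0],[0,0,-120,0,0,0,0],[0,0,-120,0,0,0,0]]]'; python3 -c "
from h import *
for n in('scene','top'):
    d=grab(n);P=cloud(d).reshape(-1,3);x,y,z=P.T
    m=(x>.553)&(x<.66)&(y>-.29)&(y<-.16)&(z>.15)&(z<.22)
    if m.sum(): print(n,m.sum(),P[m].mean(0).round(4),P[m].min(0).round(3),P[m].max(0).round(3),cv2.minAreaRect((P[m][:,:2]*1000).astype(np.float32)))
    if m.sum()>20: A=np.c_[P[m][:,:2],np.ones(m.sum())]; print('plane',np.linalg.lstsq(A,P[m][:,2],rcond=None)[0])
    if n=='scene': cv2.imwrite('pics/scene4.png',cv2.resize(d['image'][105:245,200:330,::-1],None,fx=4.2,fy=4.2,interpolation=cv2.INTER_CUBIC))
go(.49,.157,.15)"
```

```text
time: 8.05
position: [0.5168, -0.2269, 0.1682]
tool_rot: [3.142, 0.0, -0.001]
ft_force: [-0.3, -0.8, -1.7]
grip_width: 0.181
grip_force: 40.0
scene 431 [ 0.5939 -0.2258  0.1914] [ 0.553 -0.265  0.184] [ 0.63  -0.188  0.197] ((591.937255859375, -226.07327270507812), (75.52325439453125, 76.77989959716797), 79.05844116210938)
plane [-0.02119941 -0.00254082  0.2034675 ]
top 233 [ 0.6045 -0.2142  0.1873] [ 0.571 -0.241  0.179] [ 0.63  -0.19   0.196] ((603.9534301757812, -214.91363525390625), (43.879268646240234, 65.40764617919922), 24.863544464111328)
plane [0.0217135  0.02459384 0.17943001]
t 8.15 pos [ 0.5162 -0.2266  0.1671] shift mm [ -26.1 -383.6   17.5] turn [-0.1  0.1  0. ] F [ 0.2 -0.2 -1.5] w 16.2 39.9887240678072
```

View pics/scene4.png

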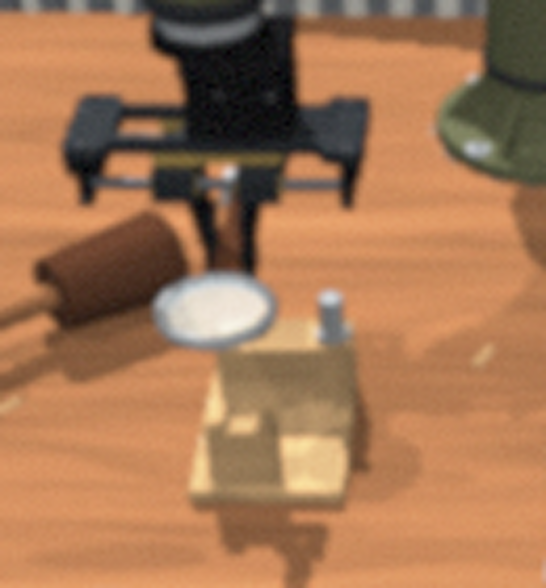

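The loupe is level in the fingers, clear of the stand, with the pin still parked (crop (330,320)). I carry it across.

```bash
python3 -m jog '[[[-3,-15,0,0,0,0,0],[-8,-40,0,0,0,0,0],[-14,-75,0,0,0,0,0],[-20,-115,0,0,0,0,0],[-26,-155,0,0,0,0,0],[-26,-195,0,0,0,0,0],[-26,-235,0,0,0,0,0],[-26,-265,0,0,0,0,0],[-26,-285,0,0,0,0,0],[-26,-290,0,0,0,0,0]]]'; python3 -m jog '[[[0,-12,0,0,0,0,0],[0,-32,0,0,0,0,0],[0,-55,0,0,0,0,0],[0,-75,0,0,0,0,0],[0,-88,0,0,0,0,0],[0,-94,0,0,0,0,0],[0,-94,0,0,0,0,0],[0,-94,0,0,0,0,0],[0,-94,0,0,0,0,0]]]';  python3 -c "
from h import *
go(.4905,.157,.1415)"
```

```text
time: 9.15
position: [0.4897, 0.067, 0.168]
tool_rot: [-3.141, -0.01, 0.002]
ft_force: [1.2, -0.4, -0.7]
grip_width: 0.177
grip_force: 40.0
time: 10.05
position: [0.4912, 0.1557, 0.1683]
tool_rot: [3.141, -0.003, -0.0]
ft_force: [-0.5, -1.0, -1.8]
grip_width: 0.18
grip_force: 40.0
t 10.05 pos [0.4912 0.1557 0.1683] shift mm [-0.7 -1.3 26.8] turn [ 0.   0.  -0.1] F [-0.5 -1.  -1.8] w 15.6 39.98854173347354
```

```bash
python3 -m jog '[[[0,-1,6,0,0,0,0],[0,-1,14,0,0,0,0],[0,-1,21,0,0,0,0],[0,-1,26,0,0,0,0],[0,-1,26,0,0,0,0],[0,-1,26,0,0,0,0],[0,-1,26,0,0,0,0],[0,-1,26,0,0,0,0]]]'; python3 -c "
from h import *
for n in('scene','top'):
    d=grab(n);P=cloud(d).reshape(-1,3);x,y,z=P.T
    m=(x>.525)&(x<.625)&(y>.1)&(y<.22)&(z>.14)&(z<.19); q=P[m]
    print(n,m.sum(),q.mean(0).round(4),q.min(0).round(3),q.max(0).round(3),cv2.minAreaRect((q[:,:2]*1000).astype(np.float32)))
    A=np.c_[q[:,:2]-q[:,:2].mean(0),np.ones(len(q))]; print('plane',np.linalg.lstsq(A,q[:,2],rcond=None)[0].round(4))
    m=(x>.63)&(x<.66)&(y>.145)&(y<.165)&(z>.14)&(z<.2); print('ptr',m.sum(),P[m].mean(0).round(4))
    if n=='scene': cv2.imwrite('pics/scene5.png',cv2.resize(d['image'][130:270,300:480,::-1],None,fx=4.2,fy=4.2,interpolation=cv2.INTER_CUBIC))
go(.4905,.157,.1415)"
```

```text
time: 10.85
position: [0.4913, 0.1582, 0.1428]
tool_rot: [-3.142, -0.001, -0.001]
ft_force: [-0.0, 0.2, -1.2]
grip_width: 0.183
grip_force: 40.0
scene 405 [0.5673 0.1577 0.1665] [0.525 0.121 0.159] [0.606 0.196 0.173] ((567.462646484375, 157.71829223632812), (75.50798034667969, 77.91645050048828), 42.5884895324707)
plane [-0.0252  0.001   0.1665]
ptr 6 [0.6436 0.1529 0.1646]
top 313 [0.5741 0.1479 0.1624] [0.543 0.12  0.156] [0.606 0.182 0.171] ((574.39453125, 146.0379638671875), (71.49481964111328, 49.656063079833984), 24.53588104248047)
plane [ 0.0365 -0.0337  0.1624]
ptr 24 [0.6502 0.1539 0.1595]
t 10.95 pos [0.4913 0.1581 0.1428] shift mm [-0.8  1.1  1.3] turn [ 0. -0.  0.] F [-0.9  0.3 -1.2] w 15.3 39.988668356090784
```

View pics/scene5.png

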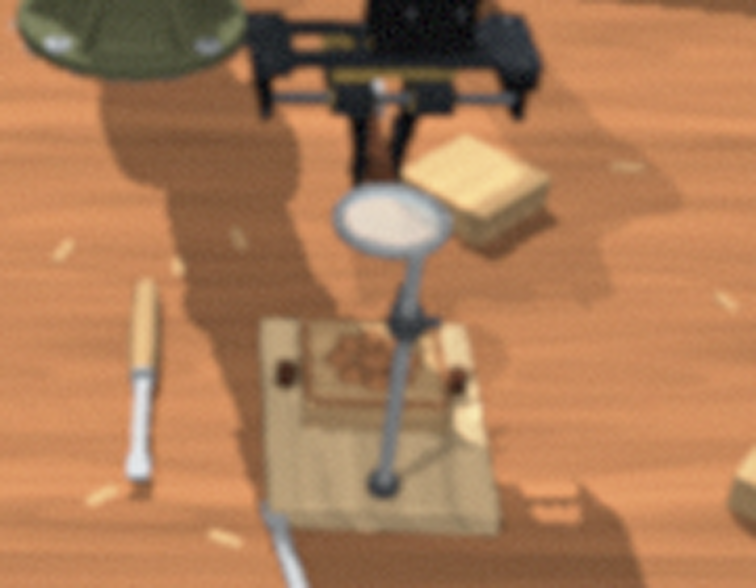

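The lens sits level over the rosette. In each camera its height matches the pointer's to within about 1 mm, and the centre is about 2 mm off the axis. Handing in.

```bash
python3 -c "
from h import *
print(abs(ctrl.get_state()['qd']).max()); print(ctrl.close_job())"
```

```text
0.0036042930038420766
the job is handed in; nothing more can be done
None
```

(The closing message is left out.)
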